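# Rock a dry-fitted rail out of its mortise

### The arm

A 6-joint arm with a two-finger parallel gripper is mounted at the origin on the work surface. World frame = base frame: x ahead of the robot, y to its left, z up, the work surface at z = 0. Lengths are in m, angles in rad, forces in N, time in s.
With the tool pointing down it reaches from about 0.3 to 0.875 m from the base axis. Payload 6.4 kg.
Tool frame: the origin (TCP) lies midway between the tips of the shut fingers; the grasp point (between the pads) lies 19 mm behind it; z points along the fingers, y is the direction in which the jaws open and shut (so a half turn about z gives the same grasp; the last joint's range is limited). The gripper opens to 85 mm and grips with 20 to 120 N. Pads are 22 mm wide; open, the fingers measure 114 mm over their backs; the gripper's body (76 mm by 85 mm) begins 54 mm behind the grasp point. The pads swing forward as they close: fully open they stand 13 mm farther back than shut.
Start: joints at [-0.206, 0.181, 1.607, -0, 1.354, -0.206], TCP at [0.575, 0, 0.231] pointing down, gripper open.
Joint ranges: [-2.99, 2.99], [-0.89, 2.07], [0.3, 2.58], [-1.14, 4.28], [0, 2.63], [-3.12, 3.12]. Speed limits (rad/s): [2.57, 2.57, 3.01, 3.14, 3.14, 3.14].

### API

Orientations are given as a unit quaternion [w, x, y, z].
In Python, from bench import ctrl gives the robot as it stands.
- The arm moves only by the tool apply_moves, never from a script. Its argument "plan" is a list of rows, each an object with "translation": the shift along the tool's x, y, z in m, a list of three; "angular": the turn, a rotation vector about the tool's x, y, z in rad, a list of three; "hand": the finger opening in m, from 0 to 0.0854. In form: [{"translation": [x, y, z], "angular": [rx, ry, rz], "hand": hand}, ...]. A call has 1 to 10 rows; each row shifts and turns the commanded pose from where the row before left it, along the tool's axes as they then stand; what a row does not reach is not made up. A row lasts 1/8 s, in which the tool goes at most 62.5 mm and 10.7 degrees, less where a joint would pass 70% of its speed; a pose out of reach is approached as far as the arm can. A call with a gripper value outside its range is refused whole. The fingers move at their own pace and stop on an object; the grip force is fixed at half the most. Time passes only in rows, so rows that do not move let the fingers close. It gives the time, the measured TCP pose, the force and the opening at its end, in the units of the state.
- ctrl.get_obs(): the state, without advancing time (a new reading comes with each control period).
- ctrl.camera(name): name is "scene" or "side" or "wrist"; returns a dict with "img" (420x560x3 uint8, red, green, blue), "K" (3x3 intrinsics, pixels), "eye" and "orientation" of the camera in the world. Camera axes: x right, y up, looking along -z (the intrinsics and any distortion apply to the point x, -y, -z); pixel columns grow to the right and rows downward; lengths in m; the calibration is good to about 2 mm. A picture is of the moment at which its call begins. There is no depth.
- ctrl.hand_in(): hands the job in, once; it reports no verdict.
The state is a dict: "time_s": time; "q": joint angles; "dq": joint speeds; "joint_efforts": joint torques, N m; "eef_pos": TCP position; "eef_rot": TCP orientation; "wrist_force": force on the tool from outside, world axes, zero at the start; "torque": the same for the moment, N m; "opening": opening from 0.0 (shut) to 1.0 (fully open).
Only numpy, scipy, OpenCV 4.12 (cv2) and the standard library are available. Lean on these libraries where they do the work, as an engineer would, in place of code of your own. Each camera call takes 0.05 s, during which the arm holds its last target.

### The job

The rail standing upright in the stool leg is only dry-fitted, and I need the joint apart for glue: grip the rail near its top and rock it side to side, leaning it a little one way and then the other along the length of the leg, easing it up bit by bit until the tenon frees, without lifting the leg off the bench or dragging it about, and without disturbing the other things. Finish still holding the rail upright and still just clear of the leg, its tenon 10 to 20 mm above the mortise it came from, so that I can brush the glue on.

Things in the scene. Friction and masses are not known exactly. Their poses are not given: they have to be found in the camera images.
- rail_grip (a point): the rail: plain light wooden bar standing on end in the leg, 60 mm wide (its x, along the leg), 24 mm thick (its y, across the leg), 150 mm tall above its shoulders, square-sawn top, about 0.17 kg. This point: on its centre line, 25 mm below its top, 185 mm above the bench at the start; z up along the rail
- rail_top (a point): centre of the rail's top end, 25 mm above rail_grip along the rail, 150 mm above the shoulders. Firmly gripped, the rail leans only as far as the hand tilts with it; moving the hand sideways without tilting pushes the leg along the bench, unless the grip is light enough for the rail to pivot in the fingers
- rail_tenon_end (a point): centre of the end face of the tenon below the rail's shoulders, 155 mm below rail_grip. Tenon 40 mm wide (x), 12 mm thick (y), 30 mm long, at the start fully home, shoulders resting on the leg. A straight pull takes 18 to 25 N, more than the leg weighs: the leg would come up too. Each rock lets it creep up 1 to 2 mm under a light lift; friction holds it there
- leg_mortise (a point): centre of the mouth of the mortise in the leg's upper face, 60 mm above the bench; x along the leg to its foot, y across, z up. Mortise 46 mm long (x), 12 mm across (y), 34 mm deep. It pinches the tenon's thickness in its lower half: tight for the first 15 mm of rise, loose above. 3 mm of play at each end of the tenon lets the rail lean about 0.1 rad either way at full depth, more as it rises
- leg_head (a point): point on the leg's axis, 30 mm above the bench, 100 mm from the mortise on the side of the leg's square head. The leg: loose light wooden stool leg 440 mm long, lying on the bench, square 60 x 60 mm over 340 mm (200 mm from the mortise to the head's end), then a turned tapering foot 100 mm long; about 1.15 kg
- leg_foot (a point): point on the leg's axis, 30 mm above the bench, 100 mm from the mortise on the side of the leg's turned foot, whose end is 240 mm from the mortise
- spare_leg_mid (a point): bystander: a second leg of the same shape, lying with its mortise empty; centre of the mouth of its mortise, 60 mm above the bench, x axis towards its foot
- spare_rail: bystander: a second rail lying flat, 60 x 180 x 24 mm, centre of its underside
- chisel: bystander: wood chisel lying down, 270 mm long, x axis towards its edge, up to 29 mm high
- try_square: bystander: try square lying flat, stock 110 mm, blade 160 mm, 18 mm high
- marking_gauge: bystander: marking gauge lying down, 220 mm long, 60 mm high
- glue_bottle: bystander: white glue bottle standing, 64 mm across, 170 mm tall; origin under its base
- off_cut: bystander: small stepped off-cut, 90 x 45 x 24 mm
Mind the look-alikes: they are no part of the job. Leave any blue or yellow look-alike of the part that bears rail_grip alone.

How it is judged:
On the way, in this order (a step that is already met when the one before it is completed fails the run):
1. the rail is rocked one way: its top leans at least 10 mm towards the leg's foot while the tenon is still in the mortise (x of rail_top in the frame of leg_mortise above 0.01 m and z of rail_tenon_end in the frame of leg_mortise below -0.008 m), for 0.04 s.
2. the rail is rocked the other way: its top leans at least 10 mm towards the leg's square head while the tenon is still in the mortise (x of rail_top in the frame of leg_mortise below -0.01 m and z of rail_tenon_end in the frame of leg_mortise below -0.008 m), for 0.04 s.
At the end, for the whole second after the job is handed in: The rail is held still in the fingers, its tenon's end 3 to 35 mm above the mouth of the mortise and within 25 mm of it sideways, upright within 14 degrees, touching the leg nowhere; the leg lies flat on the bench (z of rail_tenon_end in the frame of leg_mortise between 0.003 and 0.035 m and horizontal distance between rail_tenon_end and leg_mortise below 0.025 m and angle between rail_grip's own z axis and vertical below 0.25 rad and contact force between the fingers and rail above 0.5 N and contact force between rail and leg below 0.05 N and linear speed of rail below 0.03 m/s and height (world z) of each of leg_head, leg_foot below 0.034 m); the arm keeps its last pose, push and grip.
It fails at once if the leg is lifted more than 12 mm off the bench, 100 mm to either side of its mortise (height (world z) of any of leg_head, leg_foot above 0.045 m).
It fails at once if the leg is dragged more than 50 mm (distance of any of leg_head, leg_foot from where it was at the start of the episode above 0.05 m).
It fails at once if a bystander is moved more than 25 mm (distance of any of spare_leg_mid, spare_rail, chisel, try_square, marking_gauge, glue_bottle, off_cut from where it was at the start of the episode above 0.025 m).
It also fails if it takes over 58 s, if anything falls off the work surface, if the arm or the gripper's body presses on something with over 40 N, if the wrist force passes 120 N, or if a joint passes its speed limit or range.

## Working session

There is one attempt and no reset: what is moved stays moved. The work goes in short steps, Python scripts to look and compute and a tool call to move; the robot and the scene stay as the last step left them, time stands still between calls to the robot, and variables do not carry over. Pictures are saved under pics/ and viewed, and the job is handed in when it is done.

Besides the shell and the picture viewer there is one more tool, called after "Emit:" by a JSON object that holds its "op" and its "data". apply_moves: Moves the arm, as the interface text tells. Its arguments: {"type":"object","properties":{"plan":{"type":"array","items":{"type":"object","properties":{"translation":{"type":"array","items":{"type":"number"}},"angular":{"type":"array","items":{"type":"number"}},"hand":{"type":"number"}}}}},"required":["plan"]}

```bash
mkdir -p pics; ls
python3 - <<'E'
from bench import ctrl
import cv2
o=ctrl.get_obs()
for k,v in o.items(): print(k,v)
for n in ("scene","side","wrist"):
    c=ctrl.camera(n); cv2.imwrite(f"pics/{n}0.png",c["img"][:,:,::-1]); print(n,c["K"],c["eye"],c["orientation"],[k for k in c])
E
```

```text
pics
time_s 0.0
q [-2.06275214e-01  1.81556303e-01  1.60801955e+00 -9.49220497e-06
  1.35385303e+00 -2.06298995e-01]
dq [ 1.00811298e-04 -1.08154952e-03 -6.85188078e-05  3.51455318e-04
 -1.18690929e-03  6.49756955e-04]
joint_efforts [ 3.41415571e-04 -4.44869328e+01 -3.51340663e+01 -2.51131587e-04
  9.11703974e-03  3.43231875e-05]
eef_pos [5.74423197e-01 1.49434221e-04 2.30370030e-01]
eef_rot [-7.65876667e-04  7.07097350e-01  7.07115616e-01 -5.06342407e-04]
wrist_force [0.1963957  0.50856307 0.30639825]
torque [-0.0340322   0.04367809 -0.00794559]
opening 1.0035185636014754
scene [[381.93652664   0.         276.94452701]
 [  0.         381.93652664 215.81415481]
 [  0.           0.           1.        ]] [ 1.18708532 -0.73388072  0.85421247] [0.84008951 0.42299845 0.16021725 0.29942005] ['img', 'K', 'eye', 'orientation']
side [[400.84217869   0.         285.92443865]
 [  0.         400.84217869 214.25904997]
 [  0.           0.           1.        ]] [0.46434417 0.98349319 0.73954853] [-0.0459406  -0.01223003  0.49438427  0.86794244] ['img', 'K', 'eye', 'orientation']
wrist [[343.51422678   0.         277.20732612]
 [  0.         343.51422678 210.78278541]
 [  0.           0.           1.        ]] [0.57490139 0.06892328 0.37318299] [ 9.90797514e-01 -1.35349988e-01  7.92053625e-04 -2.01150137e-04] ['img', 'K', 'eye', 'orientation']
```

View pics/scene0.png

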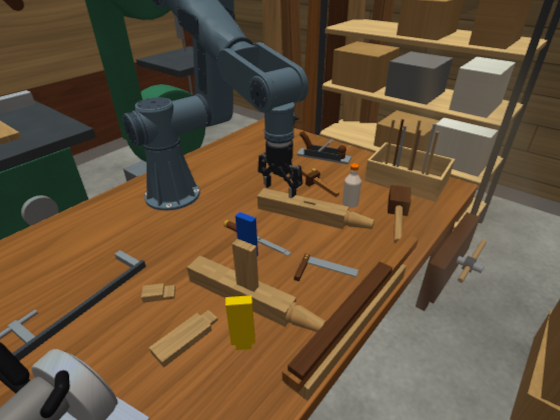

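View pics/side0.png

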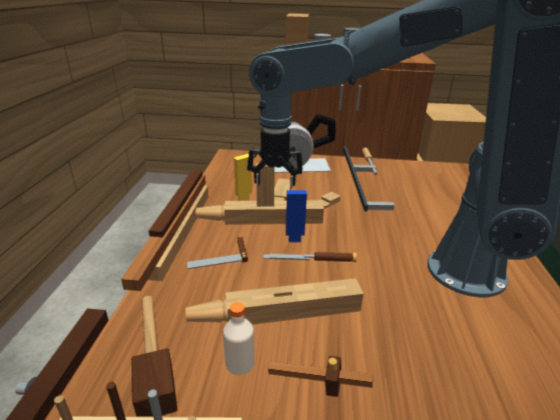

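View pics/wrist0.png

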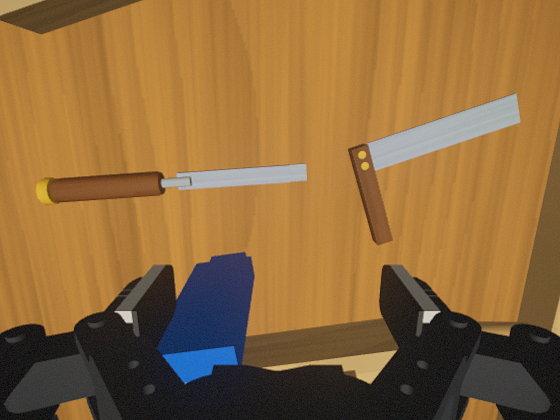

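Run:
```python
import cv2
a=cv2.imread("pics/scene0.png")[190:365,170:370]; cv2.imwrite("pics/scene0c.png",cv2.resize(a,None,fx=4*.85,fy=4*.85,interpolation=cv2.INTER_CUBIC))
a=cv2.imread("pics/side0.png")[130:260,180:350]; cv2.imwrite("pics/side0c.png",cv2.resize(a,None,fx=4,fy=4,interpolation=cv2.INTER_CUBIC))
```

```text
(no output)
```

View pics/scene0c.png

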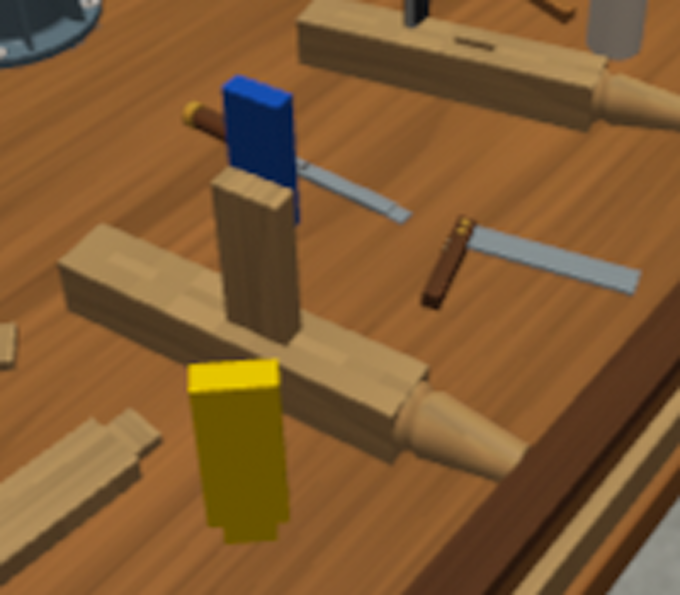

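View pics/side0c.png

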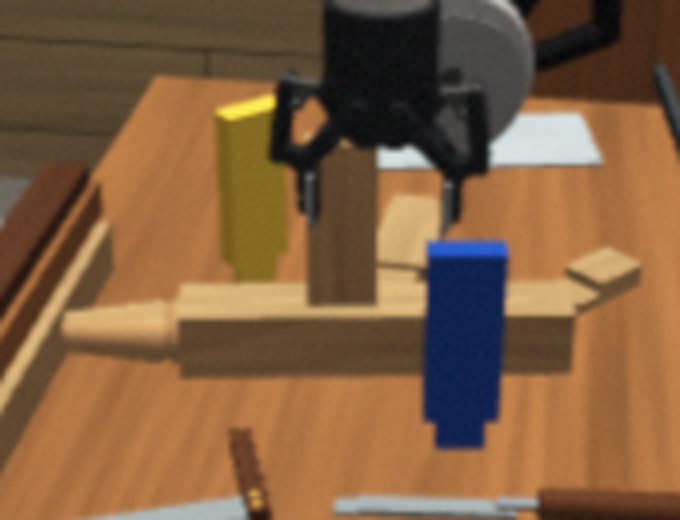

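```bash
cat > h.py <<'E'
import numpy as np, cv2
from scipy.spatial.transform import Rotation as R
from scipy.optimize import least_squares
C={"scene":(np.array([[381.93652664,0,276.94452701],[0,381.93652664,215.81415481],[0,0,1]]),np.array([1.18708532,-0.73388072,0.85421247]),[0.84008951,0.42299845,0.16021725,0.29942005]),
"side":(np.array([[400.84217869,0,285.92443865],[0,400.84217869,214.25904997],[0,0,1]]),np.array([0.46434417,0.98349319,0.73954853]),[-0.0459406,-0.01223003,0.49438427,0.86794244])}
def proj(n,P,cam=None):
    K,e,q=C[n] if cam is None else cam
    Rm=R.from_quat(q,scalar_first=True).as_matrix()
    p=(np.atleast_2d(P)-e)@Rm; p=p*[1,-1,-1]; u=p@K.T; return u[:,:2]/u[:,2:]
E
python3 - <<'E'
from h import *
sc=lambda u,v:(170+u/3.4,190+v/3.4); sd=lambda u,v:(180+u/4,130+v/4)
obs=[("scene",(-.2,-.03,.06),sc(60,263)),("scene",(-.2,.03,.06),sc(100,225)),("scene",(.14,.03,.06),sc(430,373)),("scene",(.14,-.03,.06),sc(395,415)),
("scene",(-.03,-.012,.21),sc(213,183)),("scene",(-.03,.012,.21),sc(232,168)),("scene",(.03,.012,.21),sc(298,190)),("scene",(.03,-.012,.21),sc(278,208)),
("scene",(-.03,-.012,.06),sc(227,322)),("scene",(.03,-.012,.06),sc(267,340)),
("side",(.14,.03,.06),sd(180,317)),("side",(-.2,.03,.06),sd(573,317)),("side",(.14,-.03,.06),sd(180,285)),("side",(.03,.012,.06),sd(308,304)),("side",(-.03,.012,.06),sd(376,305))]
def f(p,full=False):
    r=[]
    for n,l,uv in obs:
        c,s=np.cos(p[2]),np.sin(p[2])
        P=[p[0]+c*l[0]-s*l[1],p[1]+s*l[0]+c*l[1],l[2]]
        r.append(proj(n,P)[0]-uv)
    return np.array(r) if full else np.ravel(r)
s=least_squares(f,[.6,-.2,0]); print(s.x,np.degrees(s.x[2])); print(f(s.x,True).round(1))
# blue/yellow: base corners
E
```

```text
[ 0.6314246  -0.21456187  0.14925007] 8.551398884423852
[[-0.9 -0.6]
 [ 0.5 -1.1]
 [-0.4 -2.4]
 [-1.2  0.4]
 [-0.8 -0.2]
 [-1.  -0.9]
 [-1.5  0.1]
 [-0.9  0.1]
 [-0.4 -0.7]
 [ 5.4  2. ]
 [-1.6 -0.4]
 [ 0.3 -1.1]
 [-0.3 -1. ]
 [-0.9 -0. ]
 [-0.3 -0.4]]
```

Run:
```python
from h import *
def ray(n,u,v,z):
    K,e,q=C[n]; d=R.from_quat(q,scalar_first=True).as_matrix()@(np.linalg.inv(K)@[u,v,1]*[1,-1,-1]); return e+d*(z-e[2])/d[2]
print("blue base",ray("side",180+459/4,130+447/4,0),"yellow",ray("scene",170+250/3.4,190+541/3.4,0))
print("blue top z.18",ray("side",180+467/4,130+246/4,.18), ray("scene",170+258/3.4,190+90/3.4,.18))
```

```text
blue base [ 0.51643419 -0.08739912  0.        ] yellow [ 0.73442306 -0.34416335  0.        ]
blue top z.18 [ 0.51722902 -0.09374738  0.18      ] [ 0.52024285 -0.09260279  0.18      ]
```

Emit:
{"op": "apply_moves", "data": {"plan": [{"translation": [0,0,-0.05],"angular": [0,0,0],"hand": 0.0854},{"translation": [-0.03,0.01,0],"angular": [0,0,0.178],"hand": 0.0854}]}}

```text
time_s: 0.4
eef_pos: [0.5869, -0.0291, 0.2858]
eef_rot: [0.003, 0.767, 0.641, 0.002]
wrist_force: [0.3, 0.1, 0.0]
opening: 0.997
```

Emit:
{"op": "apply_moves", "data": {"plan": [{"translation": [0,0,0],"angular": [0,0,0.178],"hand": 0.0854},{"translation": [0,0,0],"angular": [0,0,0.178],"hand": 0.0854},{"translation": [0,0,0],"angular": [0,0,0.178],"hand": 0.0854},{"translation": [0,0,0],"angular": [0,0,0.178],"hand": 0.0854},{"translation": [0,0,0],"angular": [0,0,0.178],"hand": 0.0854},{"translation": [0,0,0],"angular": [0,0,0.178],"hand": 0.0854},{"translation": [0,0,0],"angular": [0,0,0.175],"hand": 0.0854},{"translation": [0.005,0.05,0],"angular": [0,0,0],"hand": 0.0854},{"translation": [0.005,0.05,0],"angular": [0,0,0],"hand": 0.0854},{"translation": [0,0,0],"angular": [0,0,0],"hand": 0.0854}]}}

```text
time_s: 1.65
eef_pos: [0.6099, -0.1306, 0.2804]
eef_rot: [0.0, 0.997, 0.073, -0.001]
wrist_force: [0.4, 0.6, -0.2]
opening: 1.002
```

```bash
cat >> h.py <<'E'
LX=np.array([np.cos(.149),np.sin(.149),0]);LY=np.array([-np.sin(.149),np.cos(.149),0])
def rel(o,T=(0.6314,-0.2146,0.166)):
    Rm=R.from_quat(o["eef_rot"],scalar_first=True)
    return Rm.inv().apply(np.array(T)-o["eef_pos"]), (R.from_matrix(np.c_[LX,-LY,[0,0,-1]]).inv()*Rm).as_rotvec()
E
python3 - <<'E'
from h import *
from bench import ctrl
o=ctrl.get_obs(); print(o["eef_pos"],rel(o),o["q"])
c=ctrl.camera("wrist"); cv2.imwrite("pics/w1.png",c["img"][:,:,::-1])
E
```

```text
[ 0.60987751 -0.13060239  0.28039011] (array([0.00920603, 0.08620718, 0.11440054]), array([-0.00022996, -0.00104292,  0.00315524])) [-4.00586731e-01  2.53474923e-01  1.42104017e+00 -7.43575424e-04
  1.46784797e+00  1.02444154e+00]
```

View pics/w1.png

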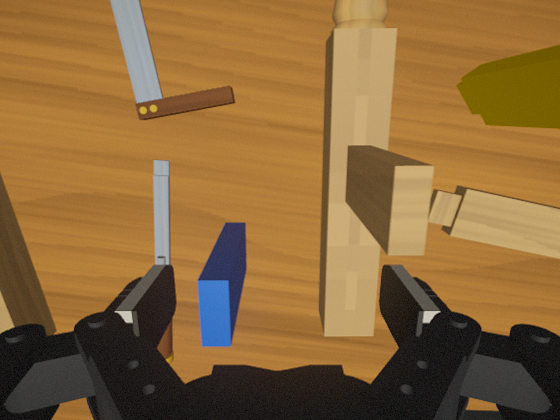

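The wrist view shows the plain rail's top at corners (391,167), (433,166), (428,254), (389,254), standing in the leg. The blue rail is at (215,310) and the yellow one at (520,85). I'll check the fit in this view.

Run:
```python
from h import *
from bench import ctrl
c=ctrl.camera("wrist"); cam=(c["K"],c["eye"],c["orientation"])
im=c["img"][:,:,::-1][140:280,330:460]; cv2.imwrite("pics/w1c.png",cv2.resize(im,None,fx=4,fy=4,interpolation=cv2.INTER_CUBIC))
K,e,q=cam
def ray(u,v,z):
    d=R.from_quat(q,scalar_first=True).as_matrix()@(np.linalg.inv(K)@[u,v,1]*[1,-1,-1]); return e+d*(z-e[2])/d[2]
P=np.array([ray(u,v,.21) for u,v in[(391,167),(433,166),(428,254),(389,254)]]); m=P.mean(0)
print(P,m); d=P[0]+P[1]-P[2]-P[3]; print(np.arctan2(d[1],d[0]),np.linalg.norm(d)/2)
o=np.array([.6314,-.2146,0]); print([proj(0,o+LX*a+LY*b+[0,0,.21],cam)[0].round(1) for a,b in[(.03,.012),(.03,-.012),(-.03,-.012),(-.03,.012)]])
```

```text
[[ 0.65646783 -0.1923734   0.21      ]
 [ 0.66088737 -0.21802515  0.21      ]
 [ 0.60324934 -0.23043229  0.21      ]
 [ 0.59943995 -0.20469769  0.21      ]] [ 0.63001112 -0.21138213  0.21      ]
0.21242839196184385 0.05865133042857173
[array([401.4, 163.9]), array([440.1, 163.8]), array([428.8, 253.7]), array([392.8, 253.8])]
```

View pics/w1c.png

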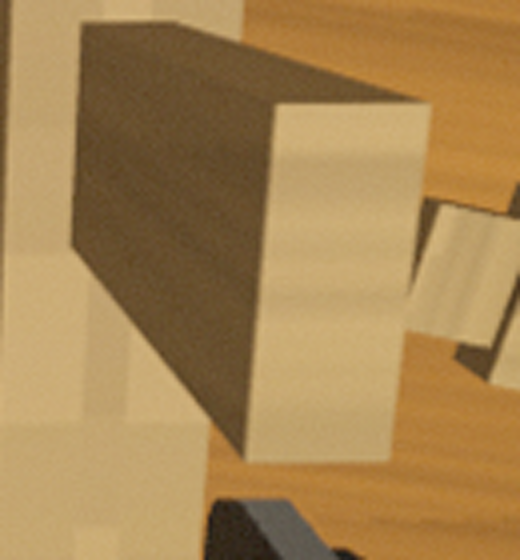

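Emit:
{"op": "apply_moves", "data": {"plan": [{"translation": [0.004,0.043,0],"angular": [0,0,-0.012],"hand": 0.0854},{"translation": [0.004,0.042,0],"angular": [0,0,0],"hand": 0.0854},{"translation": [0,0,0],"angular": [0,0,0],"hand": 0.0854}]}}

```text
time_s: 2.12
eef_pos: [0.6309, -0.2113, 0.2807]
eef_rot: [-0.0, 0.997, 0.08, -0.0]
wrist_force: [-0.3, 1.6, 0.6]
opening: 1.001
```

Run:
```python
from h import *
from bench import ctrl
o=ctrl.get_obs(); print(o["eef_pos"],rel(o))
for n in("wrist","scene"):
  c=ctrl.camera(n); cv2.imwrite(f"pics/{n}2.png",c["img"][:,:,::-1])
```

```text
[ 0.63089913 -0.2112524   0.28072782] (array([2.79552946e-05, 3.39951695e-03, 1.14727384e-01]), array([ 0.00012648, -0.00058873, -0.01118979]))
```

View pics/wrist2.png

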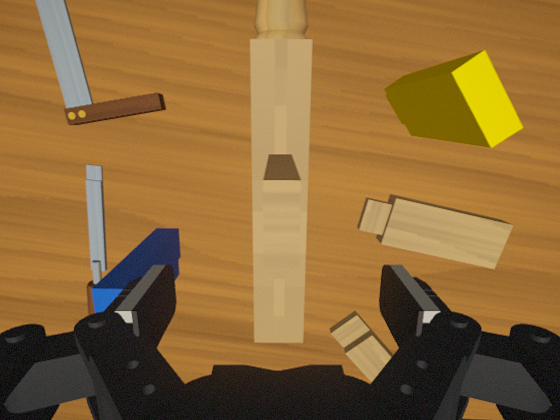

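The rail's top at (282,205) is centred between the fingertips (278), off by about 2 mm in +y. Correcting and descending.

Emit:
{"op": "apply_moves", "data": {"plan": [{"translation": [0,0.002,0.03],"angular": [0,0,0],"hand": 0.0854},{"translation": [0,0,0.04],"angular": [0,0,0],"hand": 0.0854},{"translation": [0,0,0.035],"angular": [0,0,0],"hand": 0.0854},{"translation": [0,0,0.01],"angular": [0,0,0],"hand": 0.05},{"translation": [0,0,0],"angular": [0,0,0],"hand": 0.035}]}}

```text
time_s: 2.85
eef_pos: [0.6313, -0.2109, 0.1666]
eef_rot: [-0.0, 0.997, 0.081, -0.0]
wrist_force: [0.3, 0.5, -0.0]
opening: 0.609
```

Run:
```python
from h import *
from bench import ctrl
o=ctrl.get_obs(); print(o["eef_pos"],rel(o),o["opening"])
for n in("wrist","scene"):
  c=ctrl.camera(n); cv2.imwrite(f"pics/{n}3.png",c["img"][:,:,::-1])
```

```text
[ 0.6312801  -0.21088987  0.16657022] (array([-0.00048383,  0.00368061,  0.00056883]), array([ 0.00041386, -0.00029239, -0.01406135])) 0.6090985774410209
```

View pics/wrist3.png

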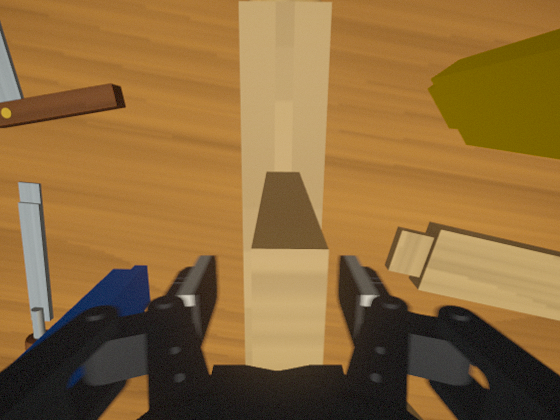

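View pics/scene3.png

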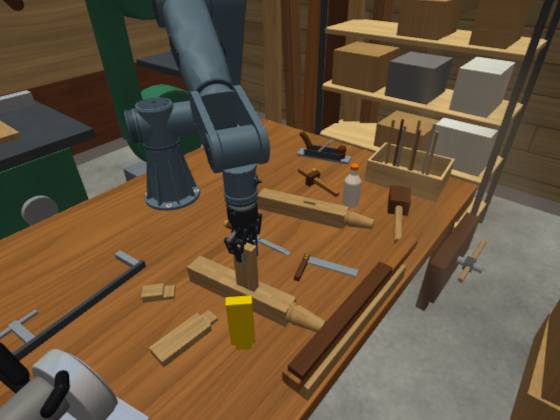

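Rail mid at u=290 versus jaw mid 278, so about 4 mm off. I'll shift +y, then close.

Emit:
{"op": "apply_moves", "data": {"plan": [{"translation": [0,0.0038,0],"angular": [0,0,0],"hand": 0.045},{"translation": [0,0,0],"angular": [0,0,0],"hand": 0.04}]}}

```text
time_s: 3.2
eef_pos: [0.6324, -0.2165, 0.1675]
eef_rot: [0.001, 0.997, 0.081, 0.001]
wrist_force: [0.2, -0.7, 1.1]
opening: 0.466
```

Run:
```python
from h import *
from bench import ctrl
o=ctrl.get_obs(); print(o["eef_pos"],rel(o),o["opening"],o["wrist_force"])
for n in("wrist",):
  c=ctrl.camera(n); cv2.imwrite(f"pics/{n}4.png",c["img"][:,:,::-1])
```

```text
[ 0.63237461 -0.21651655  0.16749479] (array([-0.00065606, -0.0020502 ,  0.0014912 ]), array([-0.00127964,  0.0014601 , -0.01242568])) 0.4662214435251896 [ 0.18939233 -0.73263292  1.13898447]
```

View pics/wrist4.png

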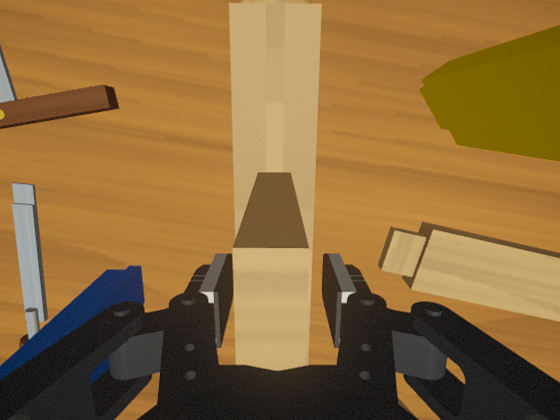

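Emit:
{"op": "apply_moves", "data": {"plan": [{"translation": [0,-0.0015,0],"angular": [0,0,0],"hand": 0.04},{"translation": [0,0,0],"angular": [0,0,0],"hand": 0.04}]}}

```text
time_s: 3.5
eef_pos: [0.6315, -0.2142, 0.1663]
eef_rot: [-0.0, 0.997, 0.081, -0.0]
wrist_force: [-0.2, 0.5, -0.3]
opening: 0.468
```

Run:
```python
from h import *
from bench import ctrl
o=ctrl.get_obs(); print(o["eef_pos"],rel(o),o["opening"],o["wrist_force"])
for n in("wrist",):
  c=ctrl.camera(n); cv2.imwrite(f"pics/{n}5.png",c["img"][:,:,::-1])
```

```text
[ 0.63153667 -0.21420661  0.16627623] (array([-0.00019824,  0.00036627,  0.00027619]), array([ 1.57452030e-04, -9.37887750e-05, -1.28325781e-02])) 0.4677182447257939 [-0.20031903  0.54546825 -0.33707519]
```

View pics/wrist5.png

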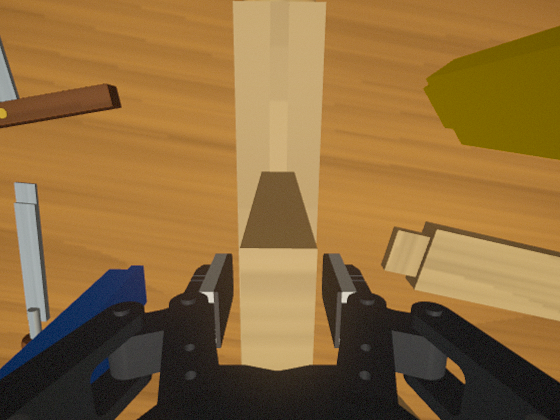

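Rail mid 278, jaw mid 278, and the rail's side faces are symmetric. Closing.

Emit:
{"op": "apply_moves", "data": {"plan": [{"translation": [0,0,0],"angular": [0,0,0],"hand": 0.02},{"translation": [0,0,0],"angular": [0,0,0],"hand": 0.01},{"translation": [0,0,0],"angular": [0,0,0],"hand": 0.01},{"translation": [0,0,0],"angular": [0,0,0],"hand": 0.01}]}}

```text
time_s: 4.05
eef_pos: [0.6316, -0.2143, 0.1664]
eef_rot: [-0.0, 0.997, 0.081, 0.0]
wrist_force: [-0.1, 0.5, 1.9]
opening: 0.276
```

Run:
```python
from h import *
from bench import ctrl
o=ctrl.get_obs(); print(o["eef_pos"],rel(o),o["opening"],o["wrist_force"],o["torque"])
```

```text
[ 0.63163592 -0.21431086  0.16640543] (array([-0.00027943,  0.00024742,  0.00040538]), array([ 7.66440937e-05,  1.00701012e-04, -1.26761848e-02])) 0.2758065461990982 [-0.05762639  0.45755273  1.93228641] [ 0.24392096  0.08236936 -0.25323477]
```

Emit:
{"op": "apply_moves", "data": {"plan": [{"translation": [0.0027,0,-0.0006],"angular": [0,-0.025,0],"hand": 0.01},{"translation": [0.0027,0,-0.0006],"angular": [0,-0.025,0],"hand": 0.01},{"translation": [0,0,0],"angular": [0,0,0],"hand": 0.01}]}}

```text
time_s: 4.42
eef_pos: [0.6372, -0.2134, 0.1675]
eef_rot: [0.002, 0.996, 0.081, -0.026]
wrist_force: [-3.2, -0.8, 4.3]
opening: 0.271
```

```bash
cat >> h.py <<'E'
def st(tag=None,cams=()):
    from bench import ctrl
    o=ctrl.get_obs(); Rm=R.from_quat(o["eef_rot"],scalar_first=True)
    f=np.array(o["wrist_force"]); tz=Rm.apply([0,0,1]); te=o["eef_pos"]+tz*0.136
    lean=np.arctan2(-tz@LX,-tz[2])
    top=o["eef_pos"]-tz*.044; m=np.array([.6314,-.2146,0])
    print("t",round(o["time_s"],2),"F leg xyz",np.round([f@LX,f@LY,f[2]],1),"M",np.round([o["torque"]@LX,o["torque"]@LY,o["torque"][2]],2),"lean",lean.round(4),"tilt y",round(float(tz@LY),4),"tenon end(mm, rel mouth)",(np.array([(te-m)@LX,(te-m)@LY,te[2]-.06])*1e3).round(1),"top",(np.array([(top-m)@LX,(top-m)@LY,top[2]-.06])*1e3).round(1),"op",round(o["opening"],3))
    for n in cams:
        c=ctrl.camera(n); cv2.imwrite(f"pics/{n}{tag}.png",c["img"][:,:,::-1])
E
python3 -c "
from h import *
st('6',('side',))
a=cv2.imread('pics/side6.png')[110:260,180:350]; cv2.imwrite('pics/side6c.png',cv2.resize(a,None,fx=4,fy=4,interpolation=cv2.INTER_CUBIC))"
```

```text
t 4.42 F leg xyz [-3.3 -0.3  4.3] M [ 0.26  0.53 -0.22] lean 0.0516 tilt y -0.0007 tenon end(mm, rel mouth) [ -1.1   0.2 -28.3] top [  8.1   0.3 151.5] op 0.271
```

View pics/side6c.png

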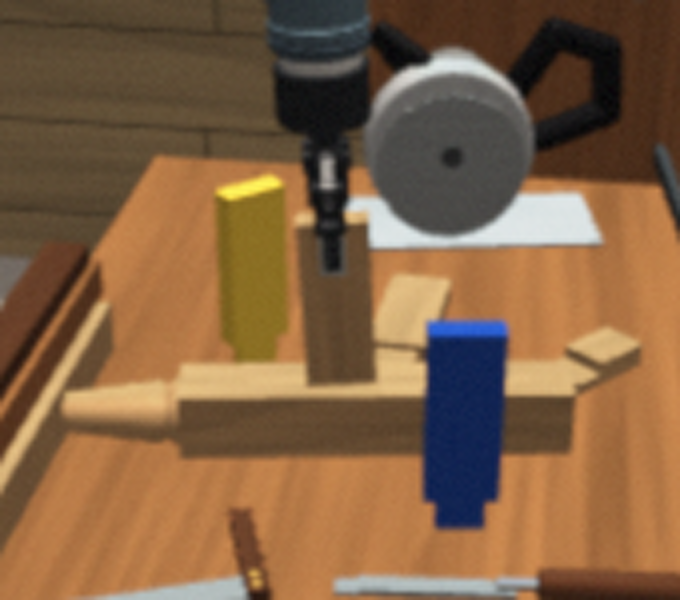

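The rail leans to the foot (left in the side view), and the leg has stayed put, with its near edge still at crop (180–573). Continuing.

Emit:
{"op": "apply_moves", "data": {"plan": [{"translation": [0.0022,0,-0.0005],"angular": [0,-0.02,0],"hand": 0.01},{"translation": [0.0022,0,-0.0005],"angular": [0,-0.018,0],"hand": 0.01},{"translation": [0,0,0],"angular": [0,0,0],"hand": 0.01}]}}

```text
time_s: 4.85
eef_pos: [0.6413, -0.2128, 0.1682]
eef_rot: [0.004, 0.996, 0.081, -0.045]
wrist_force: [-5.4, -0.1, 4.9]
opening: 0.277
```

```bash
python3 -c "
from h import *
st()"
```

```text
t 4.85 F leg xyz [-5.3  0.7  4.9] M [ 0.32  0.8  -0.19] lean 0.0894 tilt y -0.0011 tenon end(mm, rel mouth) [ -2.    0.2 -27.2] top [ 14.    0.4 152. ] op 0.277
```

```bash
python3 -c "
from h import *
st('7',('side','scene'))
a=cv2.imread('pics/side7.png')[110:260,180:350]; cv2.imwrite('pics/side7c.png',cv2.resize(a,None,fx=4,fy=4,interpolation=cv2.INTER_CUBIC))"
```

```text
t 4.85 F leg xyz [-5.3  0.7  4.9] M [ 0.32  0.8  -0.19] lean 0.0894 tilt y -0.0011 tenon end(mm, rel mouth) [ -2.    0.2 -27.2] top [ 14.    0.4 152. ] op 0.277
```

View pics/side7c.png

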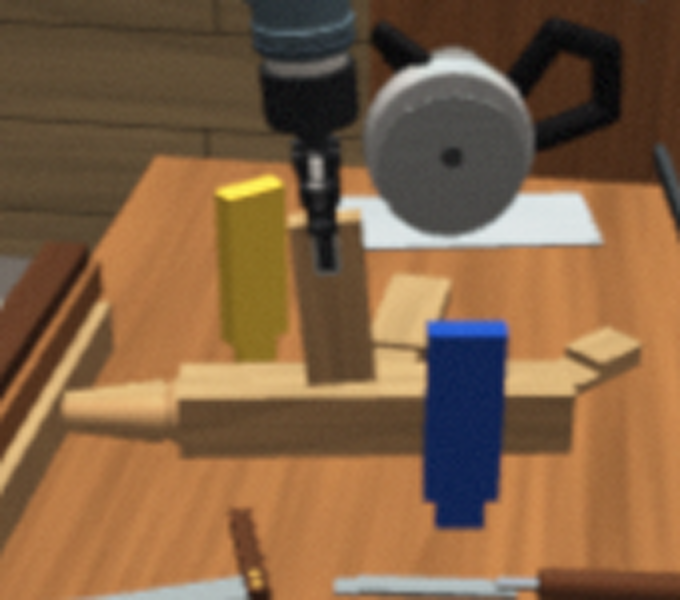

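Emit:
{"op": "apply_moves", "data": {"plan": [{"translation": [-0.0032,0,-0.0003],"angular": [0,0.03,0],"hand": 0.01},{"translation": [-0.0032,0,-0.0003],"angular": [0,0.03,0],"hand": 0.01},{"translation": [-0.0032,0,-0.0003],"angular": [0,0.03,0],"hand": 0.01},{"translation": [-0.0032,0,-0.0003],"angular": [0,0.03,0],"hand": 0.01},{"translation": [-0.0032,0,-0.0003],"angular": [0,0.03,0],"hand": 0.01},{"translation": [-0.0032,0,-0.0003],"angular": [0,0.03,0],"hand": 0.01},{"translation": [0,0,0],"angular": [0,0,0],"hand": 0.01}]}}

```text
time_s: 5.82
eef_pos: [0.6216, -0.2154, 0.1692]
eef_rot: [-0.004, 0.996, 0.08, 0.046]
wrist_force: [1.0, -0.1, -12.2]
opening: 0.276
```

```bash
python3 -c "
from h import *
st('8',('side',))
a=cv2.imread('pics/side8.png')[110:260,180:350]; cv2.imwrite('pics/side8c.png',cv2.resize(a,None,fx=4,fy=4,interpolation=cv2.INTER_CUBIC))"
```

```text
t 5.83 F leg xyz [  1.   -0.3 -12.2] M [-0.02  0.52  0.07] lean -0.0918 tilt y 0.0026 tenon end(mm, rel mouth) [  2.6   1.  -26.2] top [-13.9   0.6 153. ] op 0.276
```

View pics/side8c.png

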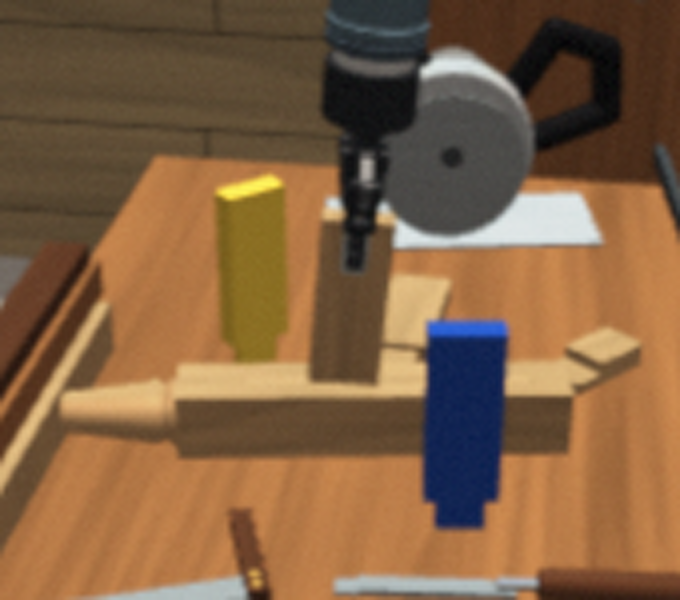

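Both leans were shown, and the leg's edges moved by under 1 px. The pull is 12 N, so I'll keep the lift light.

Emit:
{"op": "apply_moves", "data": {"plan": [{"translation": [0.0032,0,-0.0001],"angular": [0,-0.03,0],"hand": 0.01},{"translation": [0.0032,0,-0.0001],"angular": [0,-0.03,0],"hand": 0.01},{"translation": [0.0032,0,-0.0002],"angular": [0,-0.03,0],"hand": 0.01},{"translation": [0.0032,0,-0.0002],"angular": [0,-0.03,0],"hand": 0.01},{"translation": [0.0032,0,-0.0002],"angular": [0,-0.03,0],"hand": 0.01},{"translation": [0.0032,0,-0.0002],"angular": [0,-0.03,0],"hand": 0.01}]}}

```text
time_s: 6.62
eef_pos: [0.642, -0.2127, 0.1716]
eef_rot: [0.004, 0.996, 0.081, -0.044]
wrist_force: [0.1, -0.2, -12.5]
opening: 0.275
```

```bash
python3 -c "
from h import *
st()"
```

```text
t 6.62 F leg xyz [  0.   -0.2 -12.5] M [ 0.04 -0.68 -0.08] lean 0.089 tilt y -0.0015 tenon end(mm, rel mouth) [ -1.3   0.  -23.8] top [ 14.7   0.3 155.4] op 0.275
```

```bash
python3 -c "
from h import *
st('9',('side',))
for k in ('7','9'):
  a=cv2.imread(f'pics/side{k}.png')[190:240,180:340]; cv2.imwrite(f'pics/side{k}d.png',cv2.resize(a,None,fx=5,fy=5,interpolation=cv2.INTER_CUBIC))
cv2.imwrite('pics/cmp9.png',np.vstack([cv2.imread('pics/side7d.png'),cv2.imread('pics/side9d.png')]))"
```

```text
t 6.62 F leg xyz [  0.   -0.2 -12.5] M [ 0.04 -0.68 -0.08] lean 0.089 tilt y -0.0015 tenon end(mm, rel mouth) [ -1.3   0.  -23.8] top [ 14.7   0.3 155.4] op 0.275
```

View pics/cmp9.png

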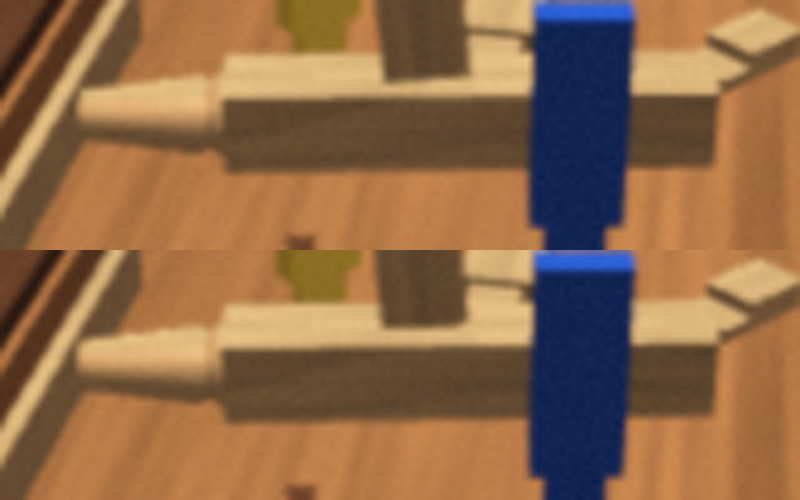

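Emit:
{"op": "apply_moves", "data": {"plan": [{"translation": [-0.0032,0,0.0001],"angular": [0,0.03,0],"hand": 0.01},{"translation": [-0.0032,0,0.0],"angular": [0,0.03,0],"hand": 0.01},{"translation": [-0.0032,0,0],"angular": [0,0.03,0],"hand": 0.01},{"translation": [-0.0032,0,0],"angular": [0,0.03,0],"hand": 0.01},{"translation": [-0.0032,0,0],"angular": [0,0.03,0],"hand": 0.01},{"translation": [-0.0032,0,0],"angular": [0,0.03,0],"hand": 0.01}]}}

```text
time_s: 7.42
eef_pos: [0.6221, -0.2162, 0.1726]
eef_rot: [-0.003, 0.996, 0.081, 0.047]
wrist_force: [-3.4, 1.7, -1.3]
opening: 0.273
```

```bash
python3 -c "
from h import *
st()"
```

```text
t 7.42 F leg xyz [-3.1  2.2 -1.3] M [ 0.52  1.37 -0.16] lean -0.0942 tilt y 0.0005 tenon end(mm, rel mouth) [  3.4  -0.1 -22.8] top [-13.5  -0.2 156.4] op 0.273
```

Emit:
{"op": "apply_moves", "data": {"plan": [{"translation": [0.0032,0,-0.0002],"angular": [0,-0.03,0],"hand": 0.01},{"translation": [0.0032,0,-0.0002],"angular": [0,-0.03,0],"hand": 0.01},{"translation": [0.0032,0,-0.0002],"angular": [0,-0.03,0],"hand": 0.01},{"translation": [0.0032,0,-0.0002],"angular": [0,-0.03,0],"hand": 0.01},{"translation": [0.0032,0,-0.0002],"angular": [0,-0.03,0],"hand": 0.01},{"translation": [0.0032,0,-0.0002],"angular": [0,-0.03,0],"hand": 0.01}]}}

```text
time_s: 8.18
eef_pos: [0.6426, -0.2127, 0.1732]
eef_rot: [0.004, 0.996, 0.081, -0.044]
wrist_force: [3.9, -0.9, -5.7]
opening: 0.273
```

```bash
python3 -c "
from h import *
st()"
```

```text
t 8.18 F leg xyz [ 3.7 -1.5 -5.7] M [-0.06 -1.54 -0.15] lean 0.0877 tilt y -0.0019 tenon end(mm, rel mouth) [ -0.5  -0.  -22.3] top [ 15.2   0.3 157. ] op 0.273
```

Emit:
{"op": "apply_moves", "data": {"plan": [{"translation": [-0.0032,0,-0.0003],"angular": [0,0.03,0],"hand": 0.01},{"translation": [-0.0032,0,-0.0003],"angular": [0,0.03,0],"hand": 0.01},{"translation": [-0.0032,0,-0.0003],"angular": [0,0.03,0],"hand": 0.01},{"translation": [-0.0032,0,-0.0003],"angular": [0,0.03,0],"hand": 0.01},{"translation": [-0.0032,0,-0.0003],"angular": [0,0.03,0],"hand": 0.01},{"translation": [-0.0032,0,-0.0003],"angular": [0,0.03,0],"hand": 0.01}]}}

```text
time_s: 8.93
eef_pos: [0.6209, -0.216, 0.1746]
eef_rot: [-0.004, 0.996, 0.081, 0.045]
wrist_force: [-1.0, -0.9, -8.8]
opening: 0.271
```

```bash
python3 -c "
from h import *
st()"
```

```text
t 8.93 F leg xyz [-1.1 -0.7 -8.8] M [-0.35  0.87 -0.09] lean -0.091 tilt y 0.0019 tenon end(mm, rel mouth) [  1.7   0.5 -20.8] top [-1.460e+01  1.000e-01  1.584e+02] op 0.271
```

Steady at about 1.5 mm per rock and well under the weight. Continuing with a full there-and-back at a time.

Emit:
{"op": "apply_moves", "data": {"plan": [{"translation": [0.004,0,-0.0002],"angular": [0,-0.036,0],"hand": 0.01},{"translation": [0.004,0,-0.0002],"angular": [0,-0.036,0],"hand": 0.01},{"translation": [0.004,0,-0.0003],"angular": [0,-0.036,0],"hand": 0.01},{"translation": [0.004,0,-0.0003],"angular": [0,-0.036,0],"hand": 0.01},{"translation": [0.0035,0,-0.0003],"angular": [0,-0.036,0],"hand": 0.01}]}}

```text
time_s: 9.55
eef_pos: [0.642, -0.2124, 0.1766]
eef_rot: [0.003, 0.996, 0.081, -0.043]
wrist_force: [2.8, -0.5, -9.4]
opening: 0.274
```

```bash
python3 -c "
from h import *
st()"
```

```text
t 9.55 F leg xyz [ 2.7 -0.9 -9.4] M [-0.19 -1.18 -0.13] lean 0.0868 tilt y -0.0002 tenon end(mm, rel mouth) [ -1.    0.5 -18.9] top [ 14.6   0.6 160.4] op 0.274
```

Emit:
{"op": "apply_moves", "data": {"plan": [{"translation": [-0.004,0,-0.0002],"angular": [0,0.036,0],"hand": 0.01},{"translation": [-0.004,0,-0.0002],"angular": [0,0.036,0],"hand": 0.01},{"translation": [-0.004,0,-0.0003],"angular": [0,0.036,0],"hand": 0.01},{"translation": [-0.004,0,-0.0003],"angular": [0,0.036,0],"hand": 0.01},{"translation": [-0.0035,0,-0.0003],"angular": [0,0.036,0],"hand": 0.01}]}}

```text
time_s: 10.18
eef_pos: [0.621, -0.2157, 0.1782]
eef_rot: [-0.004, 0.996, 0.081, 0.045]
wrist_force: [-3.4, -0.8, -6.1]
opening: 0.276
```

```bash
python3 -c "
from h import *
st('10',('side',))
a=cv2.imread('pics/side10.png')[110:260,180:350]; cv2.imwrite('pics/side10c.png',cv2.resize(a,None,fx=4,fy=4,interpolation=cv2.INTER_CUBIC))"
```

```text
t 10.18 F leg xyz [-3.5 -0.3 -6.1] M [ 0.07  1.17 -0.06] lean -0.0914 tilt y 0.0023 tenon end(mm, rel mouth) [  1.9   0.8 -17.3] top [-14.5   0.4 162. ] op 0.276
```

View pics/side10c.png

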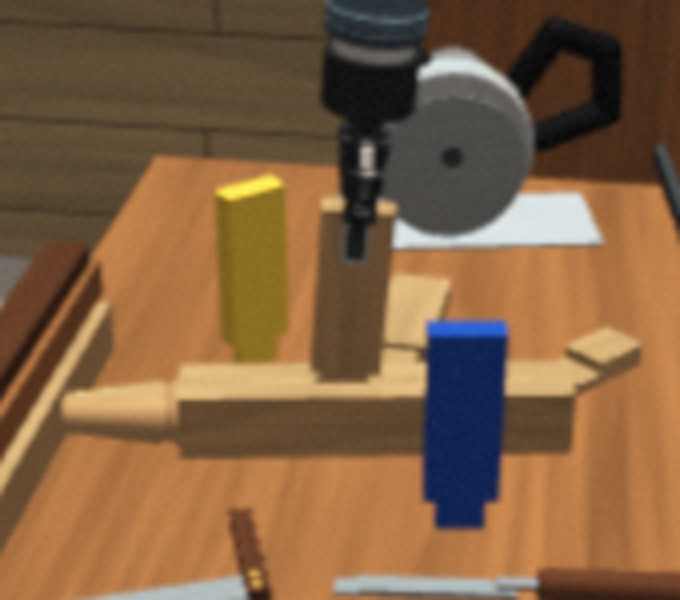

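The leg is unmoved, and the shoulder notch now shows at crop (320,375). Continuing.

Emit:
{"op": "apply_moves", "data": {"plan": [{"translation": [0.004,0,-0.0003],"angular": [0,-0.036,0],"hand": 0.01},{"translation": [0.004,0,-0.0003],"angular": [0,-0.036,0],"hand": 0.01},{"translation": [0.004,0,-0.0003],"angular": [0,-0.036,0],"hand": 0.01},{"translation": [0.004,0,-0.0003],"angular": [0,-0.036,0],"hand": 0.01},{"translation": [0.0035,0,-0.0003],"angular": [0,-0.036,0],"hand": 0.01}]}}

```text
time_s: 10.85
eef_pos: [0.6429, -0.2121, 0.1807]
eef_rot: [0.003, 0.996, 0.081, -0.043]
wrist_force: [2.2, 1.8, -5.9]
opening: 0.273
```

```bash
python3 -c "
from h import *
st()"
```

```text
t 10.85 F leg xyz [ 2.4  1.5 -5.9] M [ 0.26 -0.9  -0.01] lean 0.0856 tilt y -0.0005 tenon end(mm, rel mouth) [  0.1   0.7 -14.8] top [ 15.5   0.8 164.5] op 0.273
```

Emit:
{"op": "apply_moves", "data": {"plan": [{"translation": [-0.004,0,-0.0004],"angular": [0,0.036,0],"hand": 0.01},{"translation": [-0.004,0,-0.0004],"angular": [0,0.036,0],"hand": 0.01},{"translation": [-0.004,0,-0.0004],"angular": [0,0.036,0],"hand": 0.01},{"translation": [-0.004,0,-0.0004],"angular": [0,0.036,0],"hand": 0.01},{"translation": [-0.0035,0,-0.0004],"angular": [0,0.036,0],"hand": 0.01}]}}

```text
time_s: 11.48
eef_pos: [0.6234, -0.2162, 0.1845]
eef_rot: [-0.003, 0.996, 0.081, 0.048]
wrist_force: [-0.2, -1.1, -2.0]
opening: 0.269
```

```bash
python3 -c "
from h import *
st()"
```

```text
t 11.47 F leg xyz [-0.4 -1.1 -2. ] M [-0.01  0.15  0.03] lean -0.0966 tilt y -0.0004 tenon end(mm, rel mouth) [  4.9  -0.4 -10.8] top [-12.4  -0.3 168.3] op 0.269
```

The wrist force is down to the rail's weight, so the tenon is in the loose zone. Straightening, then lifting slowly.

Emit:
{"op": "apply_moves", "data": {"plan": [{"translation": [0.0034,0,0],"angular": [0,-0.032,0],"hand": 0.01},{"translation": [0.0034,0,0],"angular": [0,-0.032,0],"hand": 0.01},{"translation": [0.003,0,0],"angular": [0,-0.03,0],"hand": 0.01},{"translation": [0,0,-0.001],"angular": [0,0,0],"hand": 0.01},{"translation": [0,0,-0.002],"angular": [0,0,0],"hand": 0.01},{"translation": [0,0,-0.002],"angular": [0,0,0],"hand": 0.01}]}}

```text
time_s: 12.22
eef_pos: [0.632, -0.2142, 0.1885]
eef_rot: [0.0, 0.997, 0.081, -0.001]
wrist_force: [-0.6, 0.2, -0.9]
opening: 0.273
```

```bash
python3 -c "
from h import *
st()"
```

```text
t 12.22 F leg xyz [-0.6  0.2 -0.9] M [0.04 0.02 0.02] lean 0.0021 tilt y 0.0001 tenon end(mm, rel mouth) [ 0.3  0.3 -7.5] top [  0.7   0.3 172.5] op 0.273
```

Emit:
{"op": "apply_moves", "data": {"plan": [{"translation": [0,0,-0.003],"angular": [0,0,0],"hand": 0.01},{"translation": [0,0,-0.003],"angular": [0,0,0],"hand": 0.01},{"translation": [0,0,-0.004],"angular": [0,0,0],"hand": 0.01},{"translation": [0,0,-0.004],"angular": [0,0,0],"hand": 0.01},{"translation": [0,0,-0.004],"angular": [0,0,0],"hand": 0.01},{"translation": [0,0,-0.003],"angular": [0,0,0],"hand": 0.01},{"translation": [0,0,0],"angular": [0,0,0],"hand": 0.01},{"translation": [0,0,0],"angular": [0,0,0],"hand": 0.01}]}}

```text
time_s: 13.22
eef_pos: [0.632, -0.2142, 0.2093]
eef_rot: [-0.0, 0.997, 0.081, -0.001]
wrist_force: [0.0, -1.4, -1.7]
opening: 0.275
```

```bash
python3 -c "
from h import *
st('11',('side','scene'))
a=cv2.imread('pics/side11.png')[110:260,180:350]; a=cv2.resize(a,None,fx=3.4,fy=3.4,interpolation=cv2.INTER_CUBIC)
cv2.imwrite('pics/side11c.png',a)
a=cv2.imread('pics/scene11.png')[190:365,170:370];cv2.imwrite('pics/scene11c.png',cv2.resize(a,None,fx=3.4,fy=3.4,interpolation=cv2.INTER_CUBIC))"
```

```text
t 13.22 F leg xyz [-0.2 -1.4 -1.7] M [-0.01  0.02 -0.04] lean 0.0022 tilt y 0.0002 tenon end(mm, rel mouth) [ 0.4  0.3 13.3] top [  0.8   0.3 193.3] op 0.275
```

View pics/side11c.png

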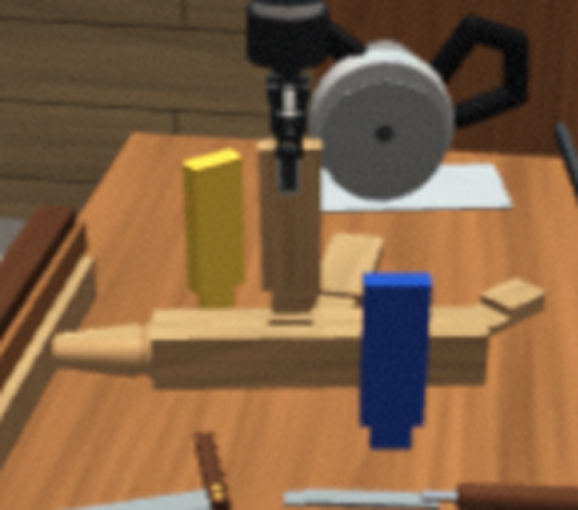

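View pics/scene11c.png

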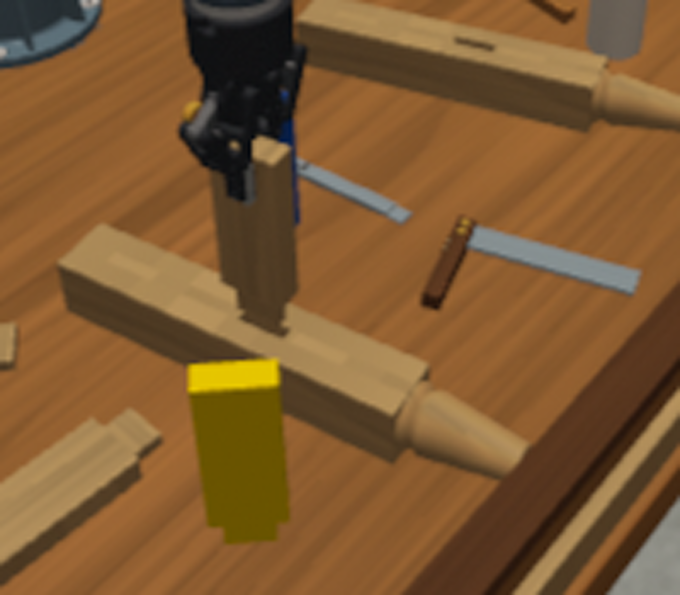

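The mouth of the mortise shows at side crop (290,322), with the tenon end just above it at (294,310). I'll check the height in pixels.

```bash
python3 -c "
from h import *
m=np.array([.6316,-.2143,0])
for z in (.06,.067,.0733,.08): print(z,[((proj('side',m+LX*a+LY*b+[0,0,z])[0]-[180,110])*3.4).round(1) for a,b in((.02,.006),(-.02,.006))],((proj('scene',m+LX*.02-LY*.006+[0,0,z])[0]-[170,190])*3.4).round(1))
print('mortise',[((proj('side',m+LX*a+LY*b+[0,0,.06])[0]-[180,110])*3.4).round(1) for a,b in((.023,.006),(-.023,-.006))])
a=cv2.imread('pics/side11.png')[185:215,240:290];cv2.imwrite('pics/side11z.png',cv2.resize(a,None,fx=14,fy=14,interpolation=cv2.INTER_CUBIC))
"
```

```text
0.06 [array([268.6, 323.5]), array([308.2, 323.2])] [279.7 337.4]
0.067 [array([268.6, 317.4]), array([308.2, 317.2])] [279.2 331.5]
0.0733 [array([268.5, 312. ]), array([308.3, 311.7])] [278.8 326.1]
0.08 [array([268.4, 306.1]), array([308.3, 305.9])] [278.3 320.3]
mortise [array([265.7, 323.5]), array([310.9, 317.4])]
```

View pics/side11z.png

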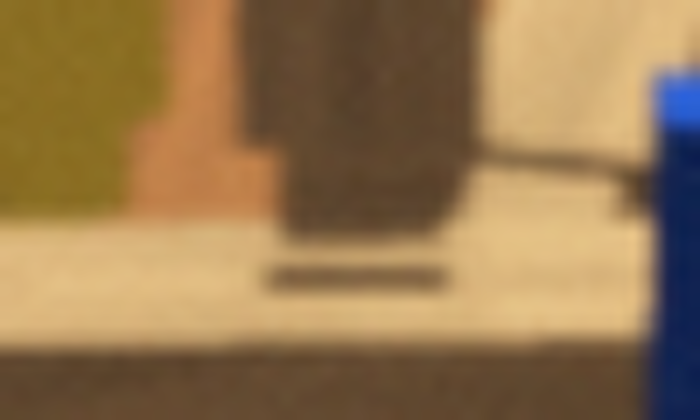

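Emit:
{"op": "apply_moves", "data": {"plan": [{"translation": [0,0,-0.002],"angular": [0,0,0],"hand": 0.01},{"translation": [0,0,0],"angular": [0,0,0],"hand": 0.01},{"translation": [0,0,0],"angular": [0,0,0],"hand": 0.01},{"translation": [0,0,0],"angular": [0,0,0],"hand": 0.01}]}}

```text
time_s: 13.82
eef_pos: [0.6321, -0.2142, 0.2114]
eef_rot: [0.0, 0.997, 0.081, -0.001]
wrist_force: [-0.4, -0.8, -0.9]
opening: 0.269
```

```bash
python3 -c "
from h import *
st()
from bench import ctrl
print(np.abs(ctrl.get_obs()['dq']).max())
ctrl.hand_in()"
```

```text
t 13.82 F leg xyz [-0.5 -0.7 -0.9] M [-0.02  0.05  0.05] lean 0.0021 tilt y 0.0 tenon end(mm, rel mouth) [ 0.5  0.3 15.4] top [  0.9   0.3 195.4] op 0.269
0.0018024933973997625
the job is handed in; nothing more can be done
```

The rail is out of the leg and held still and upright above its mortise. I handed the job in at 13.8 s.

**What I did:** I gripped the plain wooden rail 25 mm below its top. I rocked it about ±0.09 rad along the leg, first towards the foot and then the head, which put its top about 14 mm over each way. I eased it up 1–4 mm per rock until only the rail's own weight was left on the wrist. Then I straightened it and lifted it clear.

**Last checks:**

| Check | Reading |
|---|---|
| Tenon above the mortise, from the arm's position | 15.4 mm |
| Tenon above the mortise, from the side picture | about 14 mm (12 mm measured, then raised 2 mm) |
| Sideways offset | under 1 mm |
| Lean | 0.002 rad |
| Rail's contact with the leg | none seen; wrist force −0.9 N vertical, roughly the rail's weight |

- **Pull during rocking:** the upward pull reached about 12.5 N on two rocks, close to what the leg weighs, so I eased off the lift. The pictures showed at most 1–2 mm of lift then.
- **Leg and other things:** the leg looked flat and within about 1 mm of where it started. In the last pictures nothing else in view had moved. I did not separately measure the leg's height or the other things' positions at the end.

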